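# Hang a basket of finds on the latched hook of a dial scale

## Task

Weigh the basket of finds: carry it upright by its handle to the hanging scale, press the raised middle of the handle in past the hook's spring latch and lower it gently until the scale carries all the weight, no more and no less, and the latch has closed behind it. Keep it level, and let go only then, so that it neither drops nor springs up but stays hanging still; do not disturb the bottles and jar on the bench.

Things in the scene. Friction and masses are not known exactly. Their poses are not given: they have to be found in the camera images.
- basket: Loose wire basket of sherds bedded in white foam, 136 (its x) x 100 (y) x 60 mm, 0.24 to 0.58 kg, balanced. Origin: centre of the underside, z up. A rigid handle of 8 mm round bar spans it lengthwise at y = 0: uprights at x = -71 and +71 mm, straight bars at height 145 mm, and between x = -20 and +20 mm a raised middle. Same at both ends.
- handle_crest (a point): Centre of the 8 mm bar at the raised middle of the basket's handle, 155 mm above its underside. The raised part is flat for 9 mm along the basket's x either side, then slopes down to the straight bars. Axes as the basket's.
- grip_a (a point): Centre of the blue sleeve on the handle's straight bar at the basket's -x end (x = -46 mm, height 145 mm): 12 mm thick, 36 mm long. Hold the handle here or at grip_b, fingers closing along the basket's y. Axes as the basket's.
- grip_b (a point): Centre of the like blue sleeve at the basket's +x end (x = +46 mm, height 145 mm). Axes as the basket's.
- scale: Fixed green dial scale on a stand. Origin: on the table plumb below the hook; x points to the upright rod (at x = +145 mm). Base plate x -70 to +180, y -80 to +80, 12 mm high. Over the hook: dial housing 110 mm across (y), 44 mm deep (x), underside 357 mm up; cross rod 497 mm up, out to x = -90 mm. A tool on the handle's -x sleeve must lean back (to -x) about 35 degrees to clear them.
- hook_seat (a point): Lowest inner point of the hook, 255 mm above the table when empty; the bar's centre rests 4 mm above it. Moves with the hook. Axes as the scale's: the hook lies in the plane x = 0, so the handle must run along x. Hook of 9 mm steel, bowl 29 mm wide inside, mouth open to -y. Bring the bar in along +y, 53 mm above this point, to y = 0 to 2 mm, then lower it.
- hook_tip (a point): Top of the hook's tip, 26 mm to the scale's -y of hook_seat and 37 mm above it. The mouth, closed only by the latch, reaches from here up to about 65 mm above hook_seat.
- hook (a joint): How far the load has drawn the hook down, m: 0 empty, 0.075 at its stop; spring of 100 N/m (about 98 mm per kg), lightly damped. The dial's red pointer follows it.
- latch (a joint): Brass latch strip 9 mm wide, 54 mm long, barring the mouth: hinged at its top (14 mm to +y of hook_seat, 72 mm above it), its lower end inside the tip. rad: 0 closed, up to 0.75 as it is pushed inwards (+y). A light spring (0.7 to 1.5 N where the bar presses) shuts it once the bar has gone down to less than 10 mm above hook_seat. Rubbing on it, the bar may draw the hook down some mm.
- sprayer: Bystander: loose grey pump spray bottle with black and green top, 92 mm across, 219 mm tall. Origin: centre of the underside.
- dropper_bottle: Bystander: loose blue bottle with a white cap, 52 mm across, 130 mm tall. Origin: centre of the underside.
- jar: Bystander: loose white jar with a red lid, 80 mm across, 85 mm tall. Origin: centre of the underside.
Not all that is in view belongs to the job. What is shaped like the basket but yellow is not meant.

How it is judged:
On the way, in this order (a step that is already met when the one before it is completed fails the run):
1. the basket is lifted at least 30 mm clear of the table (height (world z) of basket above 0.03 m), for 0.2 s.
2. the basket's handle pushes the hook's latch open (more than 0.2 rad) (value of joint latch above 0.2 rad and contact force between basket and scale above 0.3 N and distance between handle_crest and hook_seat below 0.07 m), for 0.05 s.
At the end, for the whole second after the job is handed in: The basket hangs by the raised middle of its handle in the hook (bar centre within 12 mm of the seat), clear of the table, drawing the scale down over 17 mm, level within 0.12 rad, at rest (under 0.04 m/s, 0.4 rad/s), the latch closed behind the handle (under 0.1 rad) (distance between handle_crest and hook_seat below 0.012 m and value of joint latch below 0.1 rad and value of joint hook above 0.017 m and height (world z) of basket above 0.03 m and angle between basket's own z axis and vertical below 0.12 rad and linear speed of basket below 0.04 m/s and angular speed of basket below 0.4 rad/s); the robot touches nothing.
It fails at once if the basket is tipped more than 0.5 rad, so that finds would fall out (angle between basket's own z axis and vertical above 0.5 rad).
It fails at once if the basket drops or springs up in the hook (moves faster than 0.10 m/s while its bar is within 12 mm of the seat) (linear speed of basket above 0.1 m/s and distance between handle_crest and hook_seat below 0.012 m).
It fails at once if the basket is pressed or rocked askew on the scale (more than 0.2 rad off level while the hook is drawn down over 4 mm) (angle between basket's own z axis and vertical above 0.2 rad and value of joint hook above 0.004 m).
It fails at once if the basket is rammed against the scale (more than 40 N) (contact force between basket and scale above 40 N).
It fails at once if the sprayer, the dropper bottle or the jar is moved more than 30 mm (distance of any of sprayer, dropper_bottle, jar from where it was at the start of the episode above 0.03 m).
It also fails if it takes over 67 s, if anything falls off the work surface, if the arm or the gripper's body presses on something with over 40 N, if the wrist force passes 120 N, or if a joint passes its speed limit or range.

## Robot

A 7-joint arm with a two-finger parallel gripper is mounted at the origin on the work surface. World frame = base frame: x ahead of the robot, y to its left, z up, the work surface at z = 0. Lengths are in m, angles in rad, forces in N, time in s.
With the tool pointing down it reaches from about 0.425 to 0.875 m from the base axis. Payload 4.7 kg.
Tool frame: the origin (TCP) lies midway between the tips of the shut fingers; the grasp point (between the pads) lies 19 mm behind it; z points along the fingers, y is the line along which they close (so a half turn about z gives the same grasp; the last joint's range is limited). The gripper opens to 85 mm and grips with 20 to 120 N. Pads are 22 mm wide; open, the fingers measure 114 mm over their backs; the gripper's body (76 mm by 85 mm) begins 54 mm behind the grasp point. The pads swing forward as they close: fully open they stand 13 mm farther back than shut.
Start: joints at [-1.128, 0.321, -0.07, 1.45, 0.023, 1.371, -0.057], TCP at [0.27, 0.591, 0.231] pointing down, gripper open.
Joint ranges: [-2.86, 2.86], [-0.3, 2.09], [-1.38, 1.24], [0.06, 2.45], [-1.56, 4.7], [0.09, 2.05], [-2.69, 2.69]. Speed limits (rad/s): [2.57, 2.57, 3.14, 3.14, 3.14, 3.14, 3.14].

## Interface

Orientations are given as [roll, pitch, yaw] about the fixed x, y, z axes, in that order (R = Rz(yaw) Ry(pitch) Rx(roll)).
In Python, from station import state, get_image, hand_in gives the robot as it stands. The module is installed in compiled form; this text tells all that it offers.
- The arm moves only by the tool arm_command, never from a script. Its argument "commands" is a list that holds one entry, the list of rows, each a list of 5 numbers: the opening, from 0 (shut) to 1 (fully open), then the shift along the world's x, y, z in mm, then the turn about the world's z in degrees. A call has 1 to 10 rows; each row is the pose to reach, as a shift and turn from the pose commanded when the call began; what a row does not reach only later rows make up. A row lasts 1/12 s, in which the tool goes at most 41.7 mm and 7.16 degrees, less where a joint would pass 70% of its speed; a pose out of reach is approached as far as the arm can. A call with a gripper value outside its range is refused whole. The fingers move at their own pace and stop on an object; "squeeze" is the grip in N (left out, the last holds). Time passes only in rows, so rows that repeat a pose let the fingers close. It gives the time, the measured TCP pose, the force and the opening at its end, in the units of the state.
- state(): the state, without advancing time (a new reading comes with each control period).
- get_image(name): name is "scene" or "top" or "wrist"; returns a dict with "pixels" (384x512x3 uint8, blue, green, red), "fx", "fy", "cx", "cy" (pixels), "world_from_camera" (4x4, takes a point from camera to world coordinates). Camera axes: x right, y down, z forward; pixel columns grow to the right and rows downward; lengths in m; the calibration is good to about 2 mm. A picture is of the moment at which its call begins. There is no depth.
- hand_in(): hands the job in, once; it reports no verdict.
The state is a dict: "time_s": time; "joints": joint angles; "joint_vel": joint speeds; "joint_efforts": joint torques, N m; "eef_pos": TCP position; "tool_rot": TCP orientation; "wrist_force": force on the tool from outside, world axes, zero at the start; "wrist_torque": the same for the moment, N m; "grip_width": opening from 0.0 (shut) to 1.0 (fully open).
Only numpy, scipy, OpenCV 4.12 (cv2) and the standard library are available. Lean on these libraries where they do the work, as an engineer would, in place of code of your own. Each camera call takes 0.05 s, during which the arm holds its last target. There are 200 camera calls.

## Working session

There is one attempt and no reset: what is moved stays moved. The work goes in short steps, Python scripts to look and compute and a tool call to move; the robot and the scene stay as the last step left them, time stands still between calls to the robot, and variables do not carry over. Pictures are saved under pics/ and viewed, on a budget of 13 in all, crops included, one or two more only if the job needs it, and the job is handed in when it is done.

Besides the shell and the picture viewer there is one more tool, called as name([rows], argument=value, ...), one row to a line, values as JSON. arm_command: Moves the arm, as the interface text tells. Its arguments: {"type":"object","properties":{"commands":{"type":"array","items":{"type":"array","items":{"type":"array","items":{"type":"number"}}}},"squeeze":{"type":"number"}},"required":["commands"]}

```bash
mkdir -p pics; cat > h.py <<'E'
import numpy as np, cv2
from station import state, get_image, hand_in
def grab(n,f):
    im=get_image(n); cv2.imwrite('pics/'+f+'.png',im['pixels']); np.savez('pics/'+f+'.npz',**{k:im[k] for k in im}); return im
def ray(f,u,v):
    d=np.load('pics/'+f+'.npz'); T=d['world_from_camera']
    r=T[:3,:3]@np.array([(u-d['cx'])/d['fx'],(v-d['cy'])/d['fy'],1]); return T[:3,3],r
def onz(f,u,v,z):
    o,r=ray(f,u,v); return o+r*(z-o[2])/r[2]
def proj(f,p):
    d=np.load('pics/'+f+'.npz'); T=d['world_from_camera']; q=T[:3,:3].T@(np.array(p)-T[:3,3])
    return float(d['fx'])*q[0]/q[2]+float(d['cx']),float(d['fy'])*q[1]/q[2]+float(d['cy'])
def tri(*obs):
    A=np.zeros((3,3));b=np.zeros(3)
    for f,u,v in obs:
        o,r=ray(f,u,v); r=r/np.linalg.norm(r); P=np.eye(3)-np.outer(r,r); A+=P;b+=P@o
    x=np.linalg.solve(A,b)
    return x,[np.hypot(*(np.array(proj(f,x))-[u,v])) for f,u,v in obs]
E
python3 - <<'E'
from h import *
a=grab('scene','s1');b=grab('top','t1')
for i in(a,b): print(i['fx'],i['world_from_camera'].round(3))
for n in('s1','t1'):
    cv2.imwrite('pics/%sb.png'%n,cv2.resize(cv2.imread('pics/%s.png'%n),(800,600),interpolation=cv2.INTER_CUBIC))
print(state())
E
```

```text
471.6471363123663 [[ 0.828  0.43  -0.36   1.115]
 [ 0.561 -0.618  0.551 -0.841]
 [ 0.014 -0.658 -0.753  1.255]
 [ 0.     0.     0.     1.   ]]
472.9146669193768 [[ 0.027 -0.983  0.182  0.346]
 [-1.    -0.028 -0.006 -0.057]
 [ 0.011 -0.182 -0.983  1.602]
 [ 0.     0.     0.     1.   ]]
{'time_s': 0.1, 'joints': array([-1.1279074 ,  0.32177473, -0.07012537,  1.45155883,  0.02254965,
        1.37079969, -0.05686475]), 'joint_vel': array([ 0.00140442, -0.00333769,  0.00105883, -0.00046427,  0.00105954,
        0.00169817,  0.00066854]), 'joint_efforts': array([ 2.09358072e-04, -4.94880474e+01, -3.83946737e-01, -3.15211523e+01,
        1.29645856e-02,  7.38362025e-03, -2.69641623e-05]), 'eef_pos': array([0.27005259, 0.59071146, 0.23031346]), 'tool_rot': array([-3.13983879e+00,  3.11024626e-05,  2.71289552e+00]), 'wrist_force': array([-0.48346541, -0.82274711, -1.03992624]), 'wrist_torque': array([-0.01708709,  0.03803628,  0.04328076]), 'grip_width': 0.9997452586475958}
```

View pics/s1b.png

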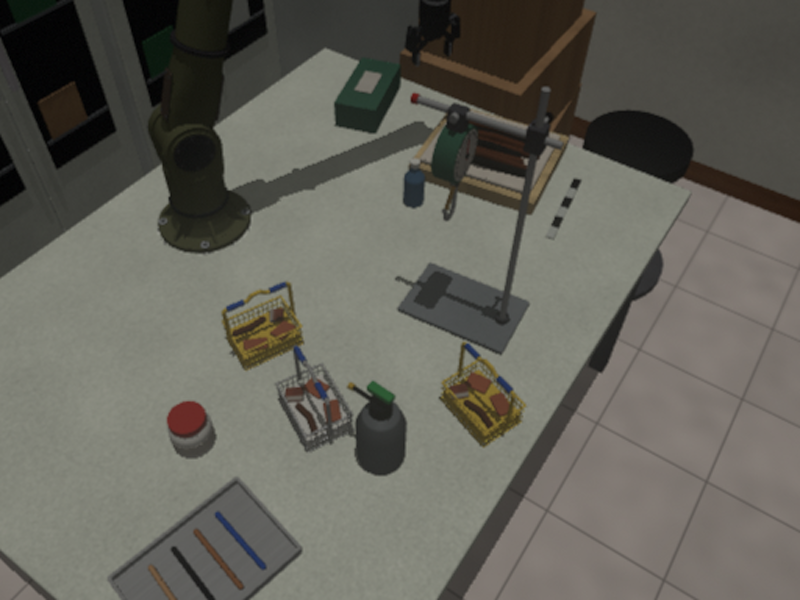

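View pics/t1b.png

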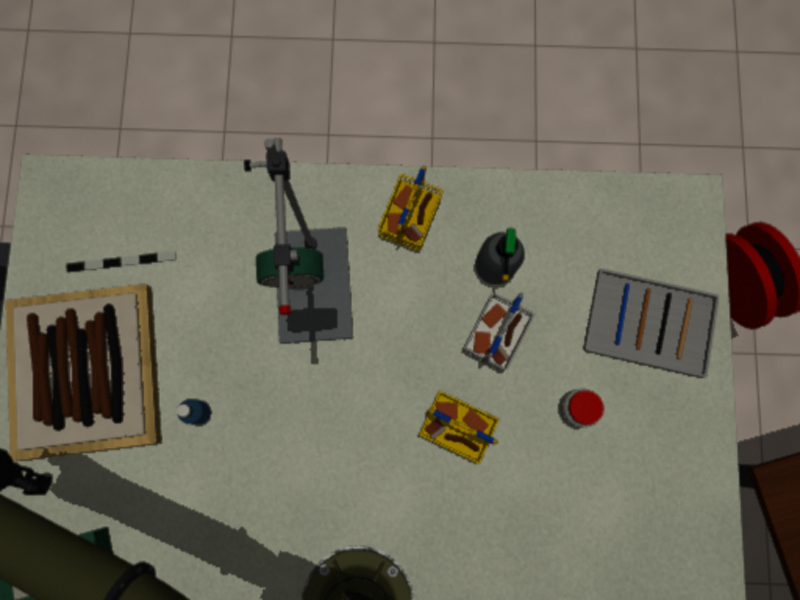

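The wanted basket is the white/silver one at scene (315,405), top (497,333). The yellow lookalikes are at scene (262,325) and (483,395), and top (460,427) and (410,212). In the top view the sprayer is at (498,255), the jar at (582,408) and the dropper at (195,411). The scale has its hook at scene (450,205). I'll crop closer on the basket and the hook.

```bash
python3 - <<'E'
from h import *
s=cv2.imread('pics/s1.png');t=cv2.imread('pics/t1.png')
def c(i,x,y,w,h,k): return cv2.resize(i[y:y+h,x:x+w],None,fx=k,fy=k,interpolation=cv2.INTER_CUBIC)
A=c(s,170,210,80,80,5);B=c(t,285,175,80,80,5)   # each 400x400
C=c(s,255,50,100,50,4);D=c(t,160,140,100,50,4)
o=np.vstack([np.hstack([A,B]),np.hstack([C,D])]); o=np.clip(o.astype(float)*1.6,0,255).astype('uint8')
cv2.imwrite('pics/c1.png',o);print(o.shape)
E
```

```text
(600, 800, 3)
```

View pics/c1.png

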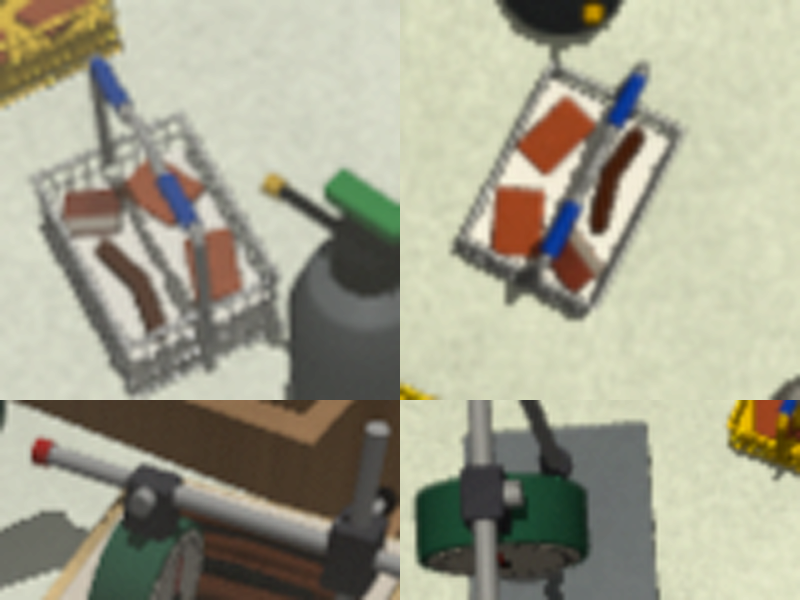

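The crop confirms the silver basket. Its sleeves are at scene (192,227) and (205.6,250), matching top (317.4,221.4) and (330.4,194.2). Next I triangulate those and the scale base.

```bash
python3 - <<'E'
from h import *
k=1.5625
near=tri(('s1',192,226.8),('t1',317.4,221.4)); far=tri(('s1',205.6,250),('t1',330.4,194.2))
print('near',near,'far',far); d=far[0]-near[0]; print(np.linalg.norm(d),np.degrees(np.arctan2(d[1],d[0])))
m=(near[0]+far[0])/2; print('mid',m)
for n,u,v in [('t1',347,229),('t1',352,338),('t1',278,343),('s1',430,264),('s1',528,302),('s1',502,351),('s1',399,306)]:
    print(n,u,v,onz(n,u/k,v/k,.012).round(4))
print('redtip',tri(('s1',415/k,98/k),('t1',285/k,310/k)))
for n,u,v in [('dropper',181,411),]: print(n,onz('t1',u/k,v/k,.13))
print('jar',onz('t1',584/k,407/k,.085),'sprayer',onz('t1',510/k,241/k,.21),onz('s1',382/k,450/k,.03))
print('hook low s', onz('s1',449/k,214/k,.25))
E
```

```text
near (array([ 0.52393219, -0.2623591 ,  0.14055208]), [np.float64(1.105393441300068), np.float64(1.0328316499217705)]) far (array([ 0.60887948, -0.3037421 ,  0.14463014]), [np.float64(0.4469538874454463), np.float64(0.3971194150859313)])
0.09457920247489358 -25.973535688136685
mid [ 0.56640583 -0.2830506   0.14259111]
t1 347 229 [0.7892 0.0494 0.012 ]
t1 352 338 [0.5456 0.0291 0.012 ]
t1 278 343 [0.5303 0.1883 0.012 ]
s1 430 264 [0.5423 0.1783 0.012 ]
s1 528 302 [0.7822 0.2051 0.012 ]
s1 502 351 [0.7995 0.0538 0.012 ]
s1 399 306 [0.554  0.0325 0.012 ]
redtip (array([0.52604659, 0.10719326, 0.49436737]), [np.float64(0.5184577493122967), np.float64(0.6058867767380386)])
dropper [0.37725052 0.35262198 0.13      ]
jar [ 0.40834914 -0.45246697  0.085     ] sprayer [ 0.71931741 -0.28160878  0.21      ] [ 0.73034864 -0.28653361  0.03      ]
hook low s [0.61006484 0.12008995 0.25      ]
```

arm_command([
  [[1, -17, -38, 0, 0], [1, -34, -76, 0, 0], [1, -51, -114, 0, 0], [1, -68, -150, 0, 0], [1, -85, -188, 0, 0], [1, -102, -225, 0, 0], [1, -119, -260, 0, 0], [1, -119, -260, 0, 0]],
])

```text
time_s: 0.77
eef_pos: [0.1487, 0.3252, 0.2261]
tool_rot: [-3.127, 0.0, 2.713]
wrist_force: [0.9, 0.4, -0.6]
grip_width: 0.996
```

```bash
python3 -c "
from h import *
s=state();print(s['joints'].round(3),s['eef_pos'],s['tool_rot'],s['time_s'])"
```

```text
[-1.085 -0.299 -0.106  2.086 -0.032  1.367 -0.037] [0.14868291 0.3251895  0.2260878 ] [-3.12706151e+00  2.18124791e-04  2.71274865e+00] 0.7667
```

arm_command([
  [[1, -12, -27, 0, 0], [1, -24, -54, 0, 0], [1, -24, -54, 0, 0]],
])

```text
time_s: 1.02
eef_pos: [0.1379, 0.3085, 0.2084]
tool_rot: [-3.087, -0.005, 2.712]
wrist_force: [1.2, -0.3, 1.3]
grip_width: 0.997
```

```bash
python3 -c "
from h import *
s=state();print(s['joints'].round(3),s['eef_pos'],s['tool_rot'],s['time_s'])"
```

```text
[-0.976 -0.301 -0.199  2.121 -0.066  1.371 -0.008] [0.13785483 0.30849902 0.20840062] [-3.08663835 -0.00510978  2.71234957] 1.0167
```

arm_command([
  [[1, 0, 0, 0, 0], [1, 0, 0, 40, 0], [1, 0, 0, 80, 0], [1, 0, 0, 80, 0]],
])

```text
time_s: 1.35
eef_pos: [0.1414, 0.3213, 0.2928]
tool_rot: [-3.085, 0.006, 2.716]
wrist_force: [0.2, 0.7, 0.8]
grip_width: 1.002
```

```bash
python3 -c "
from h import *
s=state();print(s['joints'].round(3),s['eef_pos'],s['tool_rot'],s['time_s'])"
```

```text
[-1.047 -0.302 -0.146  1.956 -0.039  1.541 -0.037] [0.14141109 0.32134662 0.29282504] [-3.08483725  0.00628377  2.71645381] 1.35
```

arm_command([
  [[1, 17, 38, 0, 0], [1, 34, 76, 0, 0], [1, 51, 114, 0, 0], [1, 51, 114, 0, 0], [1, 51, 114, 0, 0]],
])

```text
time_s: 1.77
eef_pos: [0.192, 0.4325, 0.2846]
tool_rot: [-3.071, 0.005, 2.715]
wrist_force: [-0.4, -1.2, 0.4]
grip_width: 0.996
```

```bash
python3 -c "
from h import *
s=state();print(s['joints'].round(3),s['eef_pos'],s['tool_rot'],s['time_s'])"
```

```text
[-1.05  -0.016 -0.157  1.73  -0.002  1.498 -0.063] [0.19198919 0.43252329 0.28464249] [-3.07073137  0.00507087  2.71479314] 1.7667
```

Tilt gained at a reach limit stays with the commanded pose, so I can use that. The near limit leans the tool the wrong way, though. High up, joint 6 saturates at 2.05, which should lean it back the way I need.

arm_command([
  [[1, 0, 0, 41, 0], [1, 0, 0, 82, 0], [1, 0, 0, 123, 0], [1, 0, 0, 164, 0], [1, 0, 0, 205, 0], [1, 0, 0, 246, 0], [1, 0, 0, 287, 0], [1, 0, 0, 328, 0], [1, 0, 0, 369, 0], [1, 0, 0, 369, 0]],
])

```text
time_s: 2.6
eef_pos: [0.1918, 0.4301, 0.5845]
tool_rot: [-3.118, 0.003, 2.714]
wrist_force: [-0.3, 0.1, 0.4]
grip_width: 0.997
```

```bash
python3 -c "
from h import *
s=state();print(s['joints'].round(3),s['eef_pos'],s['tool_rot'],s['time_s'])"
```

```text
[-1.628  0.029  0.441  1.086 -0.012  2.053 -0.05 ] [0.19175867 0.43006457 0.5844834 ] [-3.11792033e+00  2.63011587e-03  2.71367032e+00] 2.6
```

arm_command([
  [[1, 0, 0, 41, 0], [1, 0, 0, 82, 0], [1, 0, 0, 123, 0], [1, 0, 0, 164, 0], [1, 0, 0, 205, 0], [1, 0, 0, 246, 0], [1, 0, 0, 246, 0], [1, 0, 0, 246, 0]],
])

```text
time_s: 3.27
eef_pos: [0.1944, 0.434, 0.6068]
tool_rot: [3.117, -0.0, 2.715]
wrist_force: [0.2, 0.4, 0.4]
grip_width: 0.997
```

```bash
python3 -c "
from h import *
s=state();print(s['joints'].round(3),s['eef_pos'],s['tool_rot'],s['time_s'])"
```

```text
[-2.375  0.022  1.222  1.056 -0.023  2.053 -0.021] [0.19443756 0.4340211  0.60675144] [ 3.11673319e+00 -2.17951683e-04  2.71457357e+00] 3.2667
```

arm_command([
  [[1, 0, 0, 41, 0], [1, 0, 0, 82, 0], [1, 0, 0, 123, 0], [1, 0, 0, 164, 0], [1, 0, 0, 205, 0], [1, 0, 0, 246, 0], [1, 0, 0, 246, 0], [1, 0, 0, 246, 0]],
])

```text
time_s: 3.93
eef_pos: [0.1963, 0.4395, 0.6309]
tool_rot: [3.064, 0.003, 2.714]
wrist_force: [0.8, -0.4, 1.0]
grip_width: 1.003
```

```bash
python3 -c "
from h import *
s=state();print(s['joints'].round(3),s['eef_pos'],s['tool_rot'],s['time_s'])"
```

```text
[-2.39   0.025  1.241  1.003 -0.023  2.053 -0.019] [0.19628151 0.43950803 0.6308573 ] [3.06392831e+00 2.83680874e-03 2.71388245e+00] 3.9333
```

```bash
python3 - <<'E'
from h import *
a0=65.9;r=.481
P=lambda a:1000*r*np.array([np.cos(np.radians(a)),np.sin(np.radians(a))])
for k in range(2):
    s=P(a0-46*k)
    print([(P(a0-46*k-4.6*(i+1))-s).round().astype(int).tolist() for i in range(10)])
E
```

```text
[[35, -17], [68, -37], [99, -60], [129, -84], [156, -112], [181, -141], [204, -172], [224, -205], [241, -240], [256, -275]]
[[12, -37], [20, -74], [26, -113], [29, -151], [28, -190], [24, -228], [18, -266], [8, -304], [-5, -340], [-20, -375]]
```

arm_command([
  [[1, 35, -17, -10, 0], [1, 68, -37, -20, 0], [1, 99, -60, -30, 0], [1, 129, -84, -40, 0], [1, 156, -112, -40, 0], [1, 181, -141, -40, 0], [1, 204, -172, -40, 0], [1, 224, -205, -40, 0], [1, 241, -240, -40, 0], [1, 256, -275, -40, 0]],
])

```text
time_s: 4.77
eef_pos: [0.4528, 0.1625, 0.5909]
tool_rot: [3.063, 0.002, 2.714]
wrist_force: [0.9, 0.3, 0.1]
grip_width: 1.002
```

arm_command([
  [[1, 12, -37, 0, 0], [1, 20, -74, 0, 0], [1, 26, -113, 0, 0], [1, 29, -151, 0, 0], [1, 28, -190, 0, 0], [1, 24, -228, 0, 0], [1, 18, -266, 0, 0], [1, 8, -304, 0, 0], [1, -5, -340, 0, 0], [1, -20, -375, 0, 0]],
])

```text
time_s: 5.6
eef_pos: [0.42, -0.2065, 0.5857]
tool_rot: [3.064, 0.014, 2.713]
wrist_force: [1.1, -0.2, 0.7]
grip_width: 0.997
```

```bash
python3 -c "
from h import *
s=state();print(s['joints'].round(3),s['eef_pos'],s['tool_rot'],s['time_s'])"
```

```text
[-1.203 -0.301  1.242  1.135  0.246  2.049  1.293] [ 0.42002858 -0.20653759  0.58573435] [3.06364756 0.01441478 2.71267235] 5.6
```

arm_command([
  [[1, 0, 0, 41, 0], [1, 0, 0, 82, 0], [1, 0, 0, 123, 0]],
])

```text
time_s: 5.85
eef_pos: [0.428, -0.2062, 0.6216]
tool_rot: [3.055, 0.057, 2.713]
wrist_force: [-1.7, 0.9, 2.7]
grip_width: 1.004
```

arm_command([
  [[1, 0, 0, 41, 0], [1, 0, 0, 82, 0], [1, 0, 0, 123, 0]],
])

```text
time_s: 6.1
eef_pos: [0.4304, -0.2021, 0.6451]
tool_rot: [3.056, 0.105, 2.705]
wrist_force: [0.6, -0.0, 0.0]
grip_width: 0.998
```

arm_command([
  [[1, 0, 0, 41, 0], [1, 0, 0, 82, 0], [1, 0, 0, 123, 0]],
])

```text
time_s: 6.35
eef_pos: [0.4373, -0.197, 0.6686]
tool_rot: [3.047, 0.155, 2.709]
wrist_force: [0.2, 0.1, -0.7]
grip_width: 0.999
```

arm_command([
  [[1, 38, -17, 0, 0], [1, 75, -35, 0, 0], [1, 110, -51, 0, 0]],
])

```text
time_s: 6.6
eef_pos: [0.4607, -0.1948, 0.6756]
tool_rot: [3.069, 0.173, 2.713]
wrist_force: [-0.5, 0.6, 0.6]
grip_width: 1.002
```

```bash
python3 -c "
from h import *
s=state();print(s['joints'].round(3),s['eef_pos'],s['tool_rot'],s['time_s'])"
```

```text
[-0.354  0.063  0.847  0.873 -0.147  2.053  1.556] [ 0.46073556 -0.19482777  0.67564456] [3.06914462 0.17304604 2.71289606] 6.6
```

arm_command([
  [[1, 0, 0, 41, 0], [1, 0, 0, 82, 0], [1, 0, 0, 123, 0]],
])

```text
time_s: 6.85
eef_pos: [0.4607, -0.1936, 0.6917]
tool_rot: [3.069, 0.205, 2.708]
wrist_force: [0.5, -0.6, 0.5]
grip_width: 0.997
```

arm_command([
  [[1, 0, 0, 41, 0], [1, 0, 0, 82, 0], [1, 0, 0, 123, 0]],
])

```text
time_s: 7.1
eef_pos: [0.4585, -0.1894, 0.7183]
tool_rot: [3.064, 0.26, 2.704]
wrist_force: [0.7, -0.1, 0.7]
grip_width: 1.002
```

arm_command([
  [[1, 0, 0, 41, 0], [1, 0, 0, 82, 0], [1, 0, 0, 123, 0]],
])

```text
time_s: 7.35
eef_pos: [0.4578, -0.1862, 0.7421]
tool_rot: [3.058, 0.31, 2.698]
wrist_force: [-0.1, 0.3, 0.4]
grip_width: 1.0
```

arm_command([
  [[1, 0, 0, 41, 0], [1, 0, 0, 82, 0], [1, 0, 0, 123, 0]],
])

```text
time_s: 7.6
eef_pos: [0.4573, -0.1833, 0.7653]
tool_rot: [3.052, 0.358, 2.692]
wrist_force: [0.3, -0.7, -0.1]
grip_width: 0.998
```

arm_command([
  [[1, 0, 0, 41, 0], [1, 0, 0, 82, 0], [1, 0, 0, 123, 0]],
])

```text
time_s: 7.85
eef_pos: [0.4564, -0.1803, 0.7884]
tool_rot: [3.045, 0.407, 2.686]
wrist_force: [0.0, 0.4, 0.5]
grip_width: 1.002
```

```bash
python3 -c "
from h import *
s=state();print(s['joints'].round(3),s['eef_pos'],s['tool_rot'],s['time_s'])"
```

```text
[ 0.212  0.051  0.179  0.624 -0.089  2.053  1.466] [ 0.45642698 -0.18030683  0.78844907] [3.04533273 0.40716645 2.68604757] 7.85
```

arm_command([
  [[1, 0, 0, 41, 0], [1, 0, 0, 82, 0], [1, 0, 0, 123, 0]],
])

```text
time_s: 8.1
eef_pos: [0.455, -0.177, 0.8113]
tool_rot: [3.038, 0.456, 2.68]
wrist_force: [-1.0, 0.2, -0.8]
grip_width: 0.999
```

arm_command([
  [[1, 0, 0, 41, 0], [1, 0, 0, 82, 0], [1, 0, 0, 123, 0]],
])

```text
time_s: 8.35
eef_pos: [0.4533, -0.1736, 0.8336]
tool_rot: [3.029, 0.504, 2.674]
wrist_force: [-0.4, 0.9, -0.4]
grip_width: 0.997
```

arm_command([
  [[1, 0, 0, 41, 0], [1, 0, 0, 82, 0], [1, 0, 0, 123, 0]],
])

```text
time_s: 8.6
eef_pos: [0.4509, -0.1701, 0.8553]
tool_rot: [3.02, 0.551, 2.667]
wrist_force: [-0.1, 0.5, -0.1]
grip_width: 1.001
```

arm_command([
  [[1, 0, 0, 41, 0], [1, 0, 0, 82, 0], [1, 0, 0, 123, 0]],
])

```text
time_s: 8.85
eef_pos: [0.448, -0.1665, 0.8762]
tool_rot: [3.011, 0.597, 2.66]
wrist_force: [0.1, -0.4, -0.4]
grip_width: 1.0
```

```bash
python3 -c "
from h import *
from scipy.spatial.transform import Rotation as R
s=state();print(s['joints'].round(3),s['eef_pos'],s['tool_rot'],s['time_s'])
print(R.from_euler('xyz',s['tool_rot']).as_matrix().round(3))"
```

```text
[ 0.102  0.071  0.313  0.413 -0.125  2.053  1.444] [ 0.44796123 -0.16652318  0.87615384] [3.01064674 0.59743696 2.66037071] 8.85
[[-0.733  0.394  0.555]
 [ 0.383  0.913 -0.142]
 [-0.563  0.108 -0.82 ]]
```

arm_command([
  [[1, 0, -5, -41, -1], [1, 1, -10, -82, -2], [1, 1, -15, -123, -3], [1, 2, -20, -164, -3], [1, 2, -25, -205, -3], [1, 2, -30, -246, -3], [1, 3, -35, -287, -3], [1, 3, -40, -328, -3], [1, 3, -45, -369, -3], [1, 3, -50, -410, -3]],
])

```text
time_s: 9.68
eef_pos: [0.4709, -0.2288, 0.609]
tool_rot: [3.02, 0.571, 2.576]
wrist_force: [-3.5, -4.6, -0.7]
grip_width: 0.997
```

arm_command([
  [[1, 0, -5, -41, 0], [1, 1, -10, -82, 0], [1, 1, -15, -123, 0], [1, 2, -20, -164, 0], [1, 2, -24, -205, 0], [1, 2, -24, -214, 0], [1, 2, -24, -214, 0]],
])

```text
time_s: 10.27
eef_pos: [0.5032, -0.2452, 0.3686]
tool_rot: [3.007, 0.523, 2.609]
wrist_force: [0.2, -0.3, 0.9]
grip_width: 0.998
```

```bash
python3 -c "
from h import *
from scipy.spatial.transform import Rotation as R
s=state();print(s['joints'].round(3),s['eef_pos'],s['tool_rot'],s['time_s'])
print(R.from_euler('xyz',s['tool_rot']).as_matrix().round(3))
a=grab('wrist','w1');b=grab('scene','s2');grab('top','t2')
o=np.hstack([cv2.resize(a['pixels'],(400,300)),cv2.resize(b['pixels'],(400,300))]);
p=cv2.resize(cv2.imread('pics/t2.png'),(400,300))
c=cv2.resize(b['pixels'][200:290,140:260],(400,300),interpolation=cv2.INTER_CUBIC)
o=np.vstack([o,np.hstack([p,c])]);cv2.imwrite('pics/m2.png',np.clip(o*1.5,0,255).astype('uint8'))
g=np.array([.5251,-.2629,.145]);f=np.array([.6078,-.3032,.145])
print(proj('w1',g),proj('w1',f))
"
```

```text
[ 1.    -0.299 -0.407  1.886 -0.321  1.03   1.749] [ 0.50316967 -0.2452024   0.36863616] [3.00715106 0.52261856 2.60936409] 10.2667
[[-0.747  0.445  0.494]
 [ 0.44   0.888 -0.136]
 [-0.499  0.116 -0.859]]
(np.float64(232.75339705013226), np.float64(101.25550383934572)) (np.float64(237.9335264823307), np.float64(160.91426845901935))
```

View pics/m2.png

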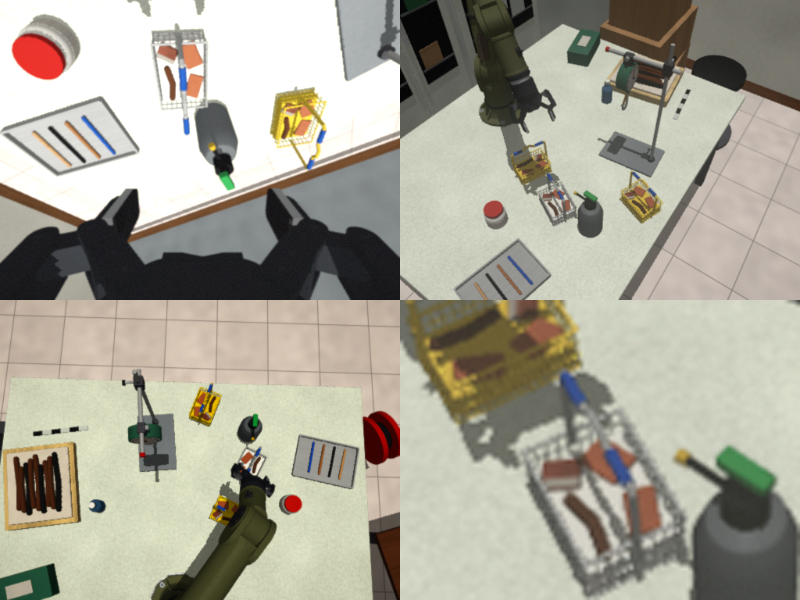

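The wrist view shows both sleeves where I predicted them: panel (184,78) and (186,126), against (182,79) and (186,126). The arm ended high because j2 reached its limit, and 31° of lean is left, which is enough. I'll go lower and check the sprayer's nozzle.

arm_command([
  [[1, 0, -2, -40, 0], [1, -1, -4, -80, 0], [1, -1, -7, -120, 0], [1, -2, -9, -160, 0], [1, -3, -10, -179, 0], [1, -3, -10, -179, 0], [1, -3, -10, -179, 0]],
])

```text
time_s: 11.0
eef_pos: [0.5049, -0.2561, 0.1982]
tool_rot: [3.008, 0.536, 2.612]
wrist_force: [0.6, -0.2, 1.3]
grip_width: 1.002
```

```bash
python3 -c "
from h import *
from scipy.spatial.transform import Rotation as R
s=state();print(s['joints'].round(3),s['eef_pos'],s['tool_rot'],s['time_s'])
print(R.from_euler('xyz',s['tool_rot']).as_matrix().round(3))
print('nozzle',tri(('s1',224.4,246.6),('t1',323.6,177.8)))
a=grab('wrist','w2')
hsv=cv2.cvtColor(a['pixels'],cv2.COLOR_BGR2HSV); m=cv2.inRange(hsv,(105,120,40),(130,255,255))
n,l,st,c=cv2.connectedComponentsWithStats(m)
print([(st[i],c[i].round(1)) for i in range(1,n) if st[i][4]>60])
g=np.array([.5251,-.2629,.145]);f=np.array([.6078,-.3032,.145])
print(proj('w2',g),proj('w2',f))
cv2.imwrite('pics/w2v.png',a['pixels'])
"
```

```text
[ 0.976 -0.19  -0.43   2.155 -0.358  0.65   1.84 ] [ 0.50487351 -0.25613821  0.1982195 ] [3.00765887 0.53555116 2.61211138] 11.0
[[-0.742  0.442  0.504]
 [ 0.434  0.89  -0.14 ]
 [-0.51   0.115 -0.852]]
nozzle (array([ 0.65564929, -0.27825302,  0.16985385]), [np.float64(0.5810555514892124), np.float64(0.5134839282462076)])
[(array([250, 183,  15,  36, 472], dtype=int32), array([257.1, 201.3])), (array([ 76, 214,  60,  48, 420], dtype=int32), array([104.5, 236.6])), (array([477, 251,  23,  20, 227], dtype=int32), array([486.7, 261.2])), (array([253, 254,  10,  20, 166], dtype=int32), array([257.5, 263.4]))]
(np.float64(255.38179317373405), np.float64(199.94241807283842)) (np.float64(257.0015258919919), np.float64(260.8564588168846))
```

View pics/w2v.png

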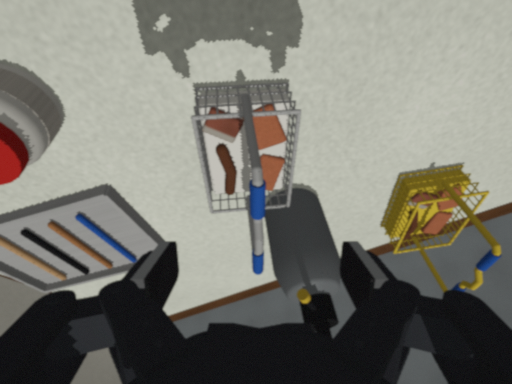

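arm_command([
  [[1, 10, -3, -23, 0], [1, 20, -6, -46, 0], [1, 30, -9, -69, 0], [1, 30, -9, -69, 0], [1, 30, -9, -69, 0]],
])

```text
time_s: 11.47
eef_pos: [0.5343, -0.2652, 0.1281]
tool_rot: [3.007, 0.534, 2.612]
wrist_force: [0.1, -0.8, 1.0]
grip_width: 0.997
```

```bash
python3 -c "
from h import *
s=state();print(s['joints'].round(3),s['eef_pos'],s['tool_rot'],s['time_s'],s['wrist_force'])"
```

```text
[ 0.973 -0.02  -0.482  2.17  -0.275  0.466  1.779] [ 0.53427875 -0.26519882  0.12813775] [3.00744319 0.53364598 2.61156937] 11.4667 [ 0.11730838 -0.82988201  0.98556679]
```

arm_command([
  [[0, 0, 0, 0, 0], [0, 0, 0, 0, 0], [0, 0, 0, 0, 0], [0, 0, 0, 0, 0], [0, 0, 0, 0, 0], [0, 0, 0, 0, 0], [0, 0, 0, 0, 0], [0, 0, 0, 0, 0]],
], squeeze=110)

```text
time_s: 12.13
eef_pos: [0.5329, -0.264, 0.1264]
tool_rot: [3.008, 0.532, 2.612]
wrist_force: [-3.1, 5.0, 6.3]
grip_width: 0.107
```

arm_command([
  [[0, 0, 0, 3, 0], [0, 0, 0, 8, 0], [0, 0, 0, 14, 0], [0, -4, 1, 20, 0], [0, -10, 3, 26, 0], [0, -16, 5, 32, 0], [0, -22, 8, 38, 0], [0, -27, 10, 44, 0], [0, -27, 10, 50, 0], [0, -27, 10, 50, 0]],
])

```text
time_s: 12.97
eef_pos: [0.506, -0.2553, 0.178]
tool_rot: [3.009, 0.535, 2.611]
wrist_force: [0.9, -0.3, -1.9]
grip_width: 0.105
```

```bash
python3 -c "
from h import *
s=state();print(s['joints'].round(3),s['eef_pos'],s['tool_rot'],s['time_s'],s['wrist_force'],s['grip_width'])
a=grab('wrist','w3');b=grab('scene','s3')
c=cv2.resize(b['pixels'][180:300,140:300],(533,400),interpolation=cv2.INTER_CUBIC)
o=np.hstack([cv2.resize(a['pixels'],(267,200)),np.zeros((200,533,3),'uint8')])
o=np.vstack([o,np.hstack([np.zeros((400,267,3),'uint8'),c])]);o[:200,267:]=np.pad(cv2.resize(b['pixels'],(267,200)),((0,0),(0,266),(0,0)))
cv2.imwrite('pics/m3.png',np.clip(o*1.5,0,255).astype('uint8'))"
```

```text
[ 0.982 -0.165 -0.448  2.178 -0.355  0.602  1.839] [ 0.50601386 -0.25525497  0.17795983] [3.00919712 0.53460465 2.61143723] 12.9667 [ 0.85257978 -0.29145503 -1.93237469] 0.10494206798288205
```

View pics/m3.png

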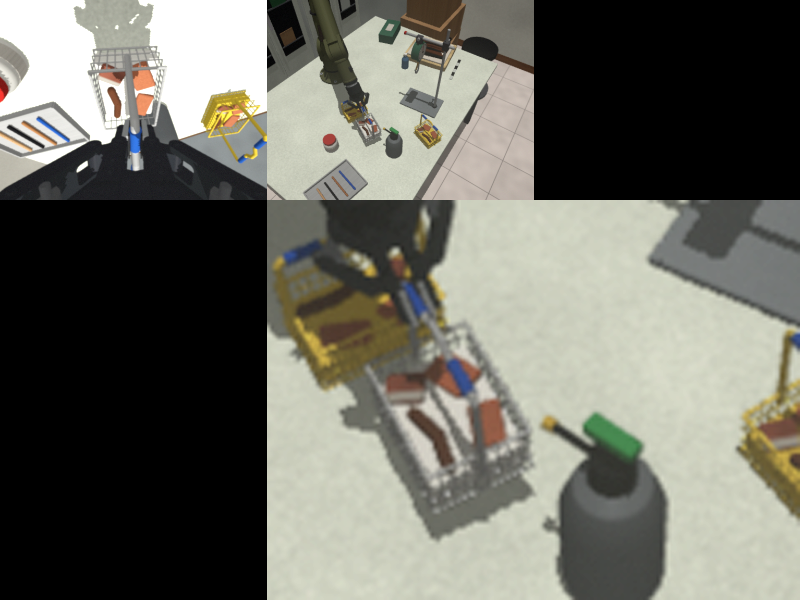

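Lifted, held level, and clear of the sprayer nozzle (crop 548,422). Now I carry it to the approach point and refine the scale axis on the way.

arm_command([
  [[0, 0, 8, 12, 0], [0, 0, 20, 26, 0], [0, 5, 40, 42, 0], [0, 10, 62, 58, 2], [0, 18, 86, 74, 6], [0, 26, 110, 88, 10], [0, 34, 134, 100, 14], [0, 42, 158, 106, 18], [0, 50, 182, 106, 22], [0, 58, 205, 106, 26]],
])

```text
time_s: 13.9
eef_pos: [0.564, -0.0481, 0.2821]
tool_rot: [3.009, 0.532, 3.07]
wrist_force: [0.1, -1.4, -4.6]
grip_width: 0.111
```

arm_command([
  [[0, 6, 20, 0, 2], [0, 10, 36, 0, 4], [0, 13, 46, 0, 5.5], [0, 14, 53, 0, 5.5], [0, 14, 53, 0, 5.5], [0, 14, 53, 0, 5.5]],
])

```text
time_s: 14.4
eef_pos: [0.5773, 0.0029, 0.2815]
tool_rot: [3.009, 0.531, -3.122]
wrist_force: [0.3, -0.9, -3.2]
grip_width: 0.107
```

```bash
python3 -c "
from h import *
from scipy.spatial.transform import Rotation as R
s=state();print(s['joints'].round(3),s['eef_pos'],s['tool_rot'],s['time_s'],s['wrist_force'],s['grip_width'])
M=R.from_euler('xyz',s['tool_rot']).as_matrix();print(M.round(3))
k=1.5625
a=tri(('s1',415/k,98/k),('t1',285/k,310/k));b=tri(('s1',538/k,138/k),('t1',277/k,165/k));print(a,b,np.degrees(np.arctan2(*(b[0]-a[0])[[1,0]])))
g=s['eef_pos']-.019*M[:,2]; h=-np.degrees(np.arctan2(M[0,1],M[1,1])); hd=np.array([np.cos(np.radians(h)),np.sin(np.radians(h)),0])
print('grip',g,'heading',h,'crest',g+.046*hd+[0,0,.01])
b=grab('scene','s4');t=grab('top','t4');w=grab('wrist','w4')
u,v=map(int,proj('s4',[.615,.08,.29]));print(u,v)
c=cv2.resize(b['pixels'][v-50:v+50,u-65:u+65],(780,600),interpolation=cv2.INTER_CUBIC);print(u-65,v-50)
cv2.imwrite('pics/m4.png',np.clip(c*1.5,0,255).astype('uint8'))"
```

```text
[ 0.658 -0.225 -0.516  2.    -0.419  0.865  1.948] [0.57729344 0.0028728  0.28154451] [ 3.0088316   0.53073822 -3.12236762] 14.4 [ 0.30675381 -0.89253611 -3.22863937] 0.10677815635252795
[[-0.862 -0.086  0.499]
 [-0.017  0.99   0.142]
 [-0.506  0.114 -0.855]]
(array([0.52604659, 0.10719326, 0.49436737]), [np.float64(0.5184577493122967), np.float64(0.6058867767380386)]) (array([0.75708641, 0.13230815, 0.49264819]), [np.float64(0.4183495762933775), np.float64(0.44552082003214405)]) 6.2039045612141175
grip [5.67810948e-01 1.74953807e-04 2.97786557e-01] heading 4.968670086078372 crest [0.61363809 0.00415906 0.30778656]
282 135
217 85
```

View pics/m4.png

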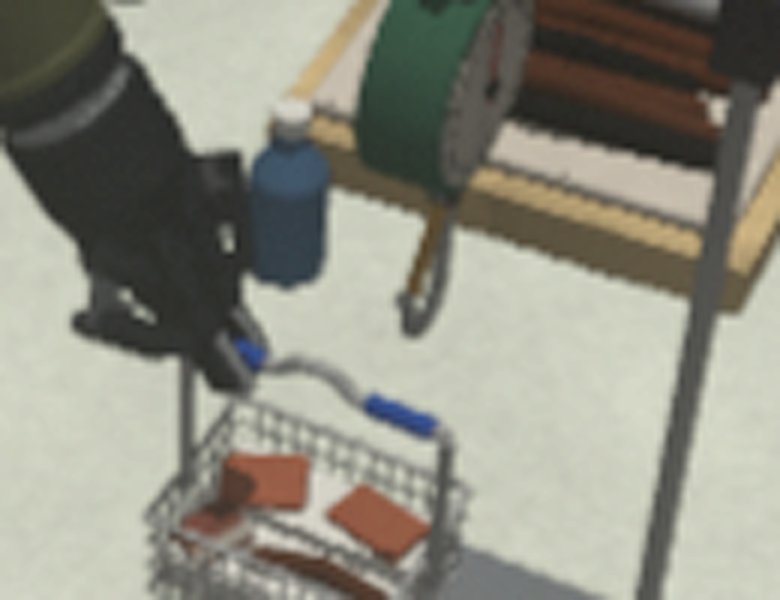

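```bash
cat >> h.py <<'E'
def S(x,y,z,O=(.6153,.1145),yaw=5.7):
    c,s=np.cos(np.radians(yaw)),np.sin(np.radians(yaw)); return np.array([O[0]+c*x-s*y,O[1]+s*x+c*y,z])
def toS(p,O=(.6153,.1145),yaw=5.7):
    c,s=np.cos(np.radians(yaw)),np.sin(np.radians(yaw)); d=np.array(p[:2])-O; return np.array([c*d[0]+s*d[1],-s*d[0]+c*d[1],p[2]])
E
python3 - <<'E'
from h import *
cr=lambda p:((np.array(proj('s4',p))-[217,85])*6).round(0)
for n,p in dict(seat=(0,0,.255),outer=(0,0,.246),tip=(0,-26,.292),tipc=(0,-.026,.285),hinge=(0,.014,.327),houseL=(0,-.055,.412),houseB=(-.022,0,.357),houseBf=(.022,0,.357),latchlow=(0,-.02,.275),rod=(.145,0,.3)).items():
    if n!='tip': print(n,cr(S(*p)))
c=[.61364,.00416,.3078];print('crest',cr(c),toS(c),'gripb',cr(np.array(c)+[.0458,.004,-.01]))
E
```

```text
seat [426. 315.]
outer [425. 327.]
tipc [408. 302.]
hinge [448. 192.]
houseL [398. 137.]
houseB [400. 147.]
houseBf [481. 176.]
latchlow [411. 309.]
rod [700. 347.]
crest [311. 362.] [-0.01261073 -0.10962956  0.3078    ] gripb [395. 410.]
```

Crop 4: hook tip at (408,298), bowl bottom at (415,333), raised bar at (305,366). My predictions of (408,302), (425,327) and (311,362) are within about 1–2 image pixels. I'll advance to 35 mm short of the hook.

arm_command([
  [[0, 1, 10, 0, 0.7], [0, 2, 26, 0, 0.7], [0, 3, 44, 1, 0.7], [0, 4, 60, 1, 0.7], [0, 5, 71, 1, 0.7], [0, 5, 76, 1, 0.7], [0, 5, 76, 1, 0.7], [0, 5, 76, 1, 0.7]],
])

```text
time_s: 15.22
eef_pos: [0.5824, 0.079, 0.2827]
tool_rot: [3.009, 0.531, -3.11]
wrist_force: [0.3, -0.7, -4.0]
grip_width: 0.108
```

```bash
cat >> h.py <<'E'
def rep():
    from scipy.spatial.transform import Rotation as R
    s=state();M=R.from_euler('xyz',s['tool_rot']).as_matrix()
    g=s['eef_pos']-.019*M[:,2]; h=-np.degrees(np.arctan2(M[0,1],M[1,1])); hd=np.array([np.cos(np.radians(h)),np.sin(np.radians(h)),0])
    c=g+.046*hd+[0,0,.01]
    print('t',s['time_s'],'F',s['wrist_force'].round(2),'w',s['grip_width'],'j',s['joints'].round(3),'lean',np.degrees(np.arccos(-M[2,2])).round(1)); print('head',h.round(2),'crestS',(toS(c)*1000).round(1)); return c
def crop(f,p,name,w=130,h=100,k=6):
    u,v=map(int,proj(f,p)); x,y=u-w//2,v-h//2
    c=cv2.resize(cv2.imread('pics/%s.png'%f)[y:y+h,x:x+w],(w*k,h*k),interpolation=cv2.INTER_CUBIC)
    cv2.imwrite('pics/%s.png'%name,np.clip(c*1.5,0,255).astype('uint8')); print('origin',x,y); return np.array([x,y]),k
E
python3 - <<'E'
from h import *
c=rep(); grab('scene','s5'); o,k=crop('s5',S(0,0,.29),'m5')
for n,p in dict(crest=c,seat=S(0,0,.255),tip=S(0,-.026,.292)).items(): print(n,((np.array(proj('s5',p))-o)*k).round())
E
```

```text
t 15.2167 F [ 0.33 -0.67 -4.01] w 0.1081634796494847 j [ 0.625 -0.232 -0.642  1.988 -0.363  0.832  1.773] lean 31.3
head 5.71 crestS [ 1.00e-01 -3.40e+01  3.09e+02]
origin 223 78
crest [368. 318.]
seat [390. 357.]
tip [373. 334.]
```

View pics/m5.png

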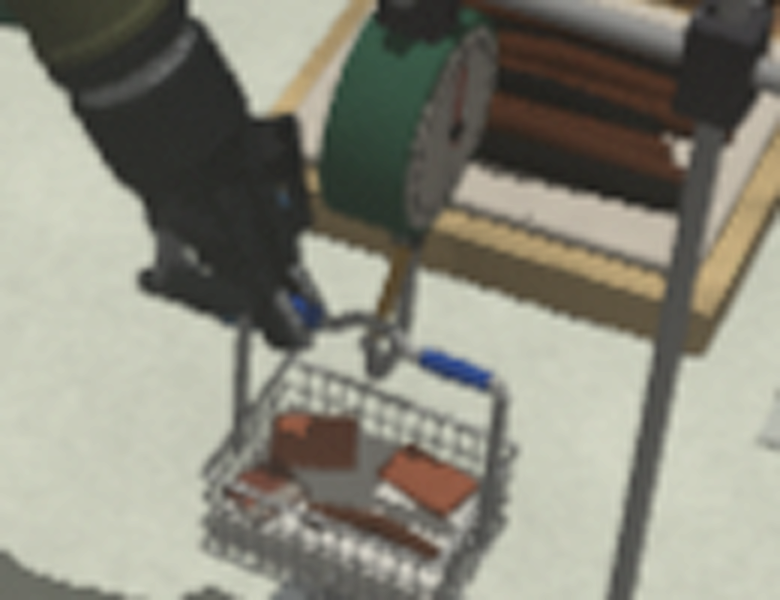

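Bar at (366,321) and hook at (375,340) agree with the prediction, and the tool clears the housing. I push in past the latch.

arm_command([
  [[0, -1, 6, 0, 0], [0, -1, 12, 0, 0], [0, -2, 18, 0, 0], [0, -2, 24, 0, 0], [0, -3, 30, 0, 0], [0, -3, 35, 0, 0], [0, -3, 35, 0, 0], [0, -3, 35, 0, 0]],
])

```text
time_s: 15.93
eef_pos: [0.5794, 0.1145, 0.2827]
tool_rot: [3.009, 0.531, -3.109]
wrist_force: [-0.2, -1.6, -3.2]
grip_width: 0.108
```

```bash
python3 -c "
from h import *
rep()"
```

```text
t 15.9333 F [-0.16 -1.56 -3.23] w 0.10756928022868048 j [ 0.613 -0.24  -0.704  1.984 -0.335  0.82   1.684] lean 31.3
head 5.74 crestS [  0.6   1.7 308.9]
```

arm_command([
  [[0, 0, 0, -5, 0], [0, 0, 0, -10, 0], [0, 0, 0, -15, 0], [0, 0, 0, -20, 0], [0, 0, 0, -25, 0], [0, 0, 0, -30, 0], [0, 0, 0, -34, 0], [0, 0, 0, -38, 0], [0, 0, 0, -38, 0]],
])

```text
time_s: 16.68
eef_pos: [0.5789, 0.1143, 0.2434]
tool_rot: [3.008, 0.529, -3.11]
wrist_force: [-0.9, -0.9, -3.8]
grip_width: 0.111
```

```bash
python3 -c "
from h import *
c=rep(); grab('scene','s6'); o,k=crop('s6',S(0,0,.29),'m6')
for n,p in dict(crest=c,seat=S(0,0,.255),tip=S(0,-.026,.292)).items(): print(n,((np.array(proj('s6',p))-o)*k).round())"
```

```text
t 16.6833 F [-0.89 -0.87 -3.75] w 0.11137722927537454 j [ 0.612 -0.209 -0.726  2.042 -0.325  0.735  1.682] lean 31.2
head 5.71 crestS [1.000e-01 1.600e+00 2.697e+02]
origin 223 78
crest [393. 334.]
seat [390. 357.]
tip [373. 334.]
```

View pics/m6.png

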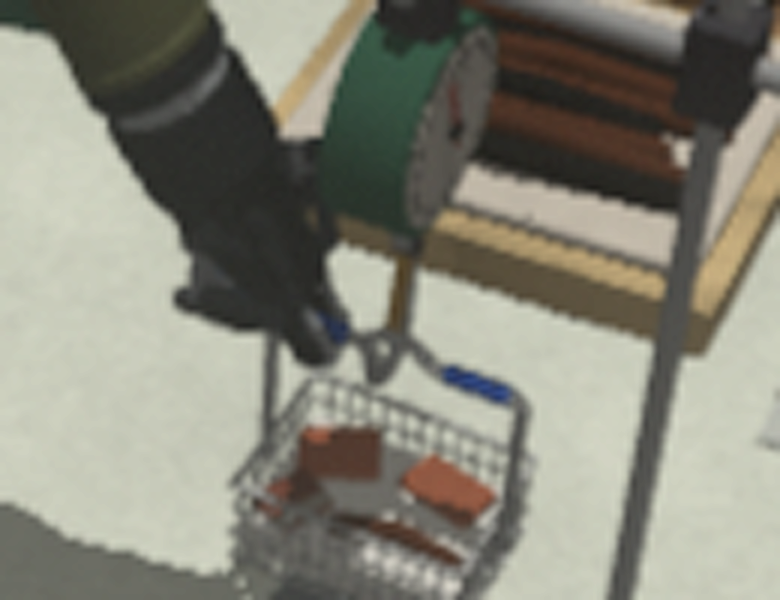

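The bar is inside the hook, with the brass latch at (400,300) pushed inwards and the hook bottom at (378,380). I continue gently and watch the force.

arm_command([
  [[0, 0, 0, -2, 0], [0, 0, 0, -4, 0], [0, 0, 0, -6, 0], [0, 0, 0, -8, 0], [0, 0, 0, -10, 0], [0, 0, 0, -12, 0], [0, 0, 0, -14, 0], [0, 0, 0, -16, 0], [0, 0, 0, -18, 0], [0, 0, 0, -20, 0]],
])

```text
time_s: 17.57
eef_pos: [0.5795, 0.1145, 0.2246]
tool_rot: [3.008, 0.531, -3.11]
wrist_force: [-0.6, 0.5, -2.7]
grip_width: 0.107
```

arm_command([
  [[0, 0, 0, -2, 0], [0, 0, 0, -4, 0], [0, 0, 0, -6, 0], [0, 0, 0, -8, 0], [0, 0, 0, -10, 0], [0, 0, 0, -10, 0]],
])

```text
time_s: 18.07
eef_pos: [0.5794, 0.1144, 0.2144]
tool_rot: [3.008, 0.531, -3.11]
wrist_force: [-1.7, 1.8, -1.2]
grip_width: 0.107
```

```bash
cat >> h.py <<'E'
def meanF(n=8):
    F=[]
    for i in range(n): get_image('wrist'); s=state(); F.append(np.r_[s['wrist_force'],s['wrist_torque']])
    F=np.array(F); print('F',F.mean(0).round(2),'sd',F.std(0).round(2))
E
python3 -c "
from h import *
rep();meanF()"
```

```text
t 18.0667 F [-1.66  1.82 -1.19] w 0.10671395858055899 j [ 0.614 -0.177 -0.746  2.082 -0.309  0.666  1.673] lean 31.3
head 5.71 crestS [  0.5   1.6 240.6]
F [-1.77  0.43 -1.98 -0.22  1.16  0.08] sd [0.32 0.53 0.46 0.02 0.04 0.04]
```

arm_command([
  [[0, 0, 0, -2, 0], [0, 0, 0, -4, 0], [0, 0, 0, -6, 0], [0, 0, 0, -8, 0], [0, 0, 0, -10, 0], [0, 0, 0, -12, 0], [0, 0, 0, -14, 0], [0, 0, 0, -14, 0], [0, 0, 0, -14, 0]],
])

```text
time_s: 19.22
eef_pos: [0.5795, 0.1144, 0.2007]
tool_rot: [3.008, 0.531, -3.11]
wrist_force: [-2.6, 0.2, -0.5]
grip_width: 0.109
```

```bash
python3 -c "
from h import *
rep();meanF(14)"
```

```text
t 19.2167 F [-2.6   0.23 -0.49] w 0.10940425748830257 j [ 0.615 -0.16  -0.757  2.099 -0.298  0.632  1.667] lean 31.3
head 5.72 crestS [  0.7   1.6 227. ]
F [-2.76 -0.02 -0.51 -0.19  1.13  0.11] sd [0.54 0.45 0.54 0.03 0.04 0.05]
```

The x force is growing, -1.8 to -2.8 N, which suggests the hook sits against the -x slope of the raised part. I look closely.

```bash
python3 -c "
from h import *
c=rep(); grab('scene','s7');grab('wrist','w7')
crop('s7',c+[0,0,-.01],'a7',80,75,8)
a=cv2.imread('pics/a7.png')[:, :640]; w=cv2.resize(cv2.imread('pics/w7.png')[190:370,170:340],(425,450),interpolation=cv2.INTER_CUBIC)
o=np.zeros((600,800,3),'uint8');a=cv2.resize(a,(480,450)); o[:450,:480]=a; o[:450,480:]=np.clip(w[:,50:370]*1.5,0,255)
cv2.imwrite('pics/m7.png',o)
for n,p in dict(crest=c,bx=c+[.0458,.0046,-.01],ax=c-[.0458,.0046,.01]).items(): print(n,((np.array(proj('s7',p))-np.array(proj('s7',c+[0,0,-.01])).astype(int)+[40,37])*6).round())
"
```

```text
t 19.9167 F [-2.73  0.26 -0.11] w 0.10622430394971105 j [ 0.615 -0.16  -0.757  2.099 -0.298  0.632  1.667] lean 31.3
head 5.71 crestS [  0.7   1.6 227.1]
origin 247 109
crest [245. 209.]
bx [323. 252.]
ax [165. 193.]
```

View pics/m7.png

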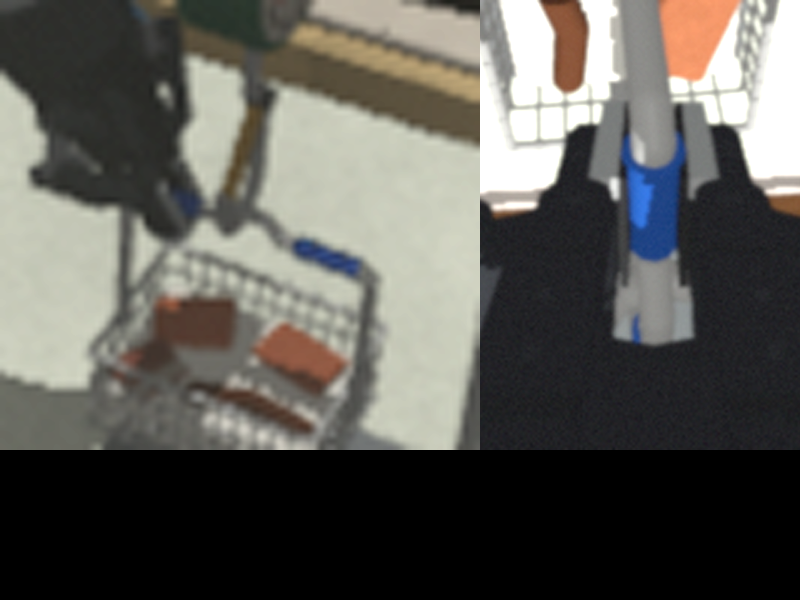

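The latch has closed behind the bar (brass at 240,150), but the hook at (231,213) is about 8 mm to the -x side of the handle middle (247,213). I slide the basket 9 mm towards -x.

arm_command([
  [[0, -1.5, -0.2, 0, 0], [0, -3, -0.3, 0, 0], [0, -4.5, -0.5, 0, 0], [0, -6, -0.6, 0, 0], [0, -7.5, -0.8, 0, 0], [0, -9, -0.9, 0, 0], [0, -9, -0.9, 0, 0], [0, -9, -0.9, 0, 0]],
])

```text
time_s: 20.68
eef_pos: [0.57, 0.1135, 0.2005]
tool_rot: [3.008, 0.53, -3.109]
wrist_force: [-0.0, 0.7, -0.7]
grip_width: 0.108
```

```bash
python3 -c "
from h import *
rep();meanF(14)"
```

```text
t 20.6833 F [-0.03  0.69 -0.66] w 0.1083784611141552 j [ 0.606 -0.187 -0.741  2.118 -0.327  0.64   1.689] lean 31.2
head 5.72 crestS [ -8.8   1.6 226.7]
F [-1.46  0.48 -0.69 -0.09  0.81  0.14] sd [0.69 0.49 0.46 0.04 0.11 0.03]
```

```bash
python3 -c "
from h import *
meanF(10);meanF(10);rep()
grab('scene','s8');c=rep()
crop('s8',c+[0,0,-.01],'m8',80,75,8)
print(((np.array(proj('s8',c))-np.array(proj('s8',c+[0,0,-.01])).astype(int)+[40,37])*8).round())
"
```

```text
F [-2.08  0.38 -0.75 -0.09  0.99  0.17] sd [0.5  0.35 0.58 0.03 0.03 0.04]
F [-2.15  0.99 -0.69 -0.08  1.01  0.18] sd [0.49 0.47 0.45 0.04 0.03 0.04]
t 22.3833 F [-2.61  1.49 -1.03] w 0.10639259014925982 j [ 0.606 -0.187 -0.741  2.118 -0.327  0.639  1.689] lean 31.3
head 5.72 crestS [ -8.4   1.6 227. ]
t 22.4333 F [-2.52  0.7  -0.78] w 0.10330882531867612 j [ 0.606 -0.187 -0.741  2.118 -0.327  0.639  1.689] lean 31.3
head 5.72 crestS [ -8.4   1.6 227. ]
origin 244 108
[329. 278.]
```

View pics/m8.png

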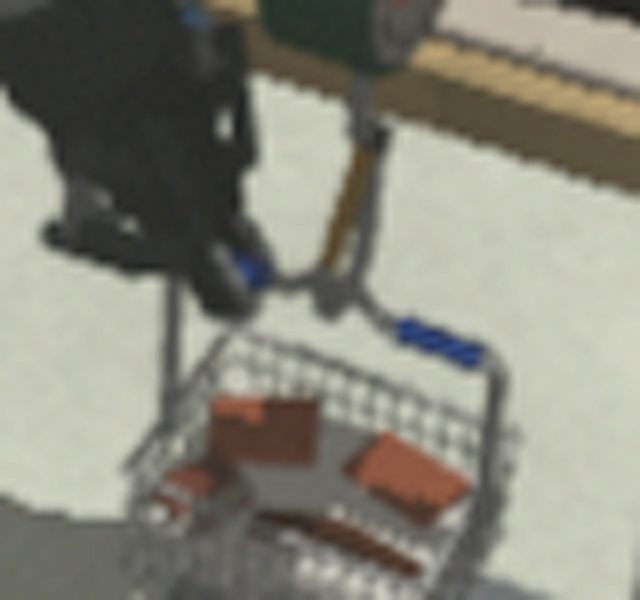

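Now the hook (333,290) is at the middle between the sleeves (334,298), and the latch is closed. About 0.7 N is still on the wrist, so I lower 7 mm more and relieve the side force.

arm_command([
  [[0, -0.3, 0, -1, 0], [0, -0.6, 0, -2, 0], [0, -0.8, 0, -3, 0], [0, -0.8, 0, -4, 0], [0, -0.8, 0, -5, 0], [0, -0.8, 0, -6, 0], [0, -0.8, 0, -7, 0], [0, -0.8, 0, -7, 0], [0, -0.8, 0, -7, 0]],
])

```text
time_s: 23.18
eef_pos: [0.5702, 0.1135, 0.1942]
tool_rot: [3.008, 0.532, -3.11]
wrist_force: [2.9, 1.1, 0.1]
grip_width: 0.107
```

```bash
python3 -c "
from h import *
rep();meanF(12);meanF(12);rep()"
```

```text
t 23.1833 F [2.94 1.14 0.09] w 0.1073081949376832 j [ 0.606 -0.18  -0.745  2.127 -0.324  0.622  1.687] lean 31.4
head 5.71 crestS [ -8.7   1.6 220.4]
F [2.79 1.17 0.22 0.03 0.06 0.07] sd [0.38 0.49 0.59 0.02 0.04 0.04]
F [ 2.87  1.01  0.23 -0.01  0.08  0.06] sd [0.47 0.49 0.43 0.03 0.03 0.03]
t 24.3833 F [2.81 0.93 0.31] w 0.10273206040225603 j [ 0.606 -0.18  -0.745  2.128 -0.324  0.623  1.688] lean 31.3
head 5.72 crestS [ -9.2   1.7 220. ]
```

arm_command([
  [[0, 0.2, 0.1, 0, 0], [0, 0.4, 0.2, 0, 0], [0, 0.4, 0.2, 0, 0], [0, 0.4, 0.2, 0, 0]],
])

```text
time_s: 24.72
eef_pos: [0.5698, 0.1135, 0.1934]
tool_rot: [3.008, 0.53, -3.11]
wrist_force: [0.5, 0.8, -0.1]
grip_width: 0.107
```

```bash
python3 -c "
from h import *
meanF(10);meanF(10);rep()"
```

```text
F [ 0.33 -0.12  0.29 -0.17  0.45 -0.02] sd [0.78 0.62 0.44 0.05 0.06 0.03]
F [-0.59 -0.63  0.04 -0.25  0.61 -0.06] sd [0.48 0.55 0.41 0.04 0.04 0.04]
t 25.7167 F [-0.77 -1.59  0.19] w 0.10582210217198182 j [ 0.606 -0.179 -0.746  2.127 -0.322  0.623  1.686] lean 31.3
head 5.71 crestS [ -8.9   1.8 219.9]
```

arm_command([
  [[0, 0, 0, 0, 0], [0, 0, 0, 0, 0], [0, 0, 0, 0, 0], [0, 0, 0, 0, 0]],
], squeeze=20)

```text
time_s: 26.05
eef_pos: [0.57, 0.1136, 0.1937]
tool_rot: [3.008, 0.531, -3.11]
wrist_force: [-1.7, -0.4, -0.1]
grip_width: 0.105
```

arm_command([
  [[0.13, 0, 0, 0, 0], [0.14, 0, 0, 0, 0], [0.16, 0, 0, 0, 0], [0.18, 0, 0, 0, 0], [0.22, 0, 0, 0, 0], [0.28, 0, 0, 0, 0], [0.34, 0, 0, 0, 0], [0.4, 0, 0, 0, 0], [0.5, 0, 0, 0, 0], [0.6, 0, 0, 0, 0]],
])

```text
time_s: 26.88
eef_pos: [0.5701, 0.1137, 0.1938]
tool_rot: [3.008, 0.531, -3.11]
wrist_force: [1.0, -0.3, -0.1]
grip_width: 0.599
```

```bash
python3 -c "
from h import *
c=rep();meanF(6);c=np.array([.6066,.112,.22])
grab('scene','s9')
o,k=crop('s9',c+[0,0,0],'m9')
"
```

```text
t 26.8833 F [ 0.97 -0.29 -0.12] w 0.5994897207310574 j [ 0.606 -0.179 -0.746  2.127 -0.322  0.622  1.686] lean 31.3
head 5.72 crestS [ -8.7   1.8 220. ]
F [ 0.06 -0.23 -0.4  -0.16  0.52  0.  ] sd [0.36 0.41 0.21 0.02 0.02 0.02]
origin 219 94
```

View pics/m9.png

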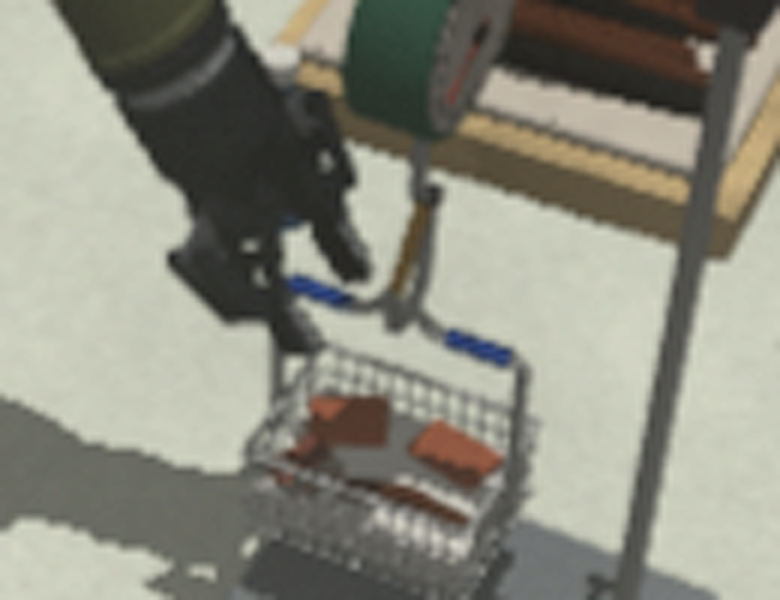

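Released: the basket hangs level with the hook (397,310) centred between the sleeves and the latch (410,245) closed. I retreat along the tool axis.

arm_command([
  [[0.6, -3, -1, 5, 0], [0.6, -8, -2, 13, 0], [0.6, -13, -4, 22, 0], [0.6, -19, -5, 32, 0], [0.6, -25, -7, 43, 0], [0.6, -31, -9, 54, 0], [0.6, -37, -10, 63, 0], [0.6, -40, -11, 68, 0], [0.6, -40, -11, 68, 0], [0.6, -40, -11, 68, 0]],
])

```text
time_s: 28.07
eef_pos: [0.5325, 0.1049, 0.2622]
tool_rot: [3.006, 0.53, -3.107]
wrist_force: [0.4, 1.6, 0.8]
grip_width: 0.6
```

arm_command([
  [[0.6, 0, 0, 0, 0], [0.6, 0, 0, 0, 0], [0.6, 0, 0, 0, 0], [0.6, 0, 0, 0, 0], [0.6, 0, 0, 0, 0], [0.6, 0, 0, 0, 0], [0.6, 0, 0, 0, 0], [0.6, 0, 0, 0, 0], [0.6, 0, 0, 0, 0], [0.6, 0, 0, 0, 0]],
])

```text
time_s: 28.9
eef_pos: [0.5328, 0.103, 0.261]
tool_rot: [3.008, 0.529, -3.11]
wrist_force: [-0.1, -0.3, -0.2]
grip_width: 0.599
```

```bash
python3 -c "
from h import *
rep();c=np.array([.6066,.112,.22])
a=grab('scene','s10')['pixels'].astype(int)
for i in range(6): b=grab('scene','s11')['pixels'].astype(int); print(np.abs(b-a)[130:200,255:310].mean().round(2), np.abs(b-a).max(),end=' '); a=b
o,k=crop('s11',c+[0,0,0],'m11')
"
```

```text
t 28.9 F [-0.12 -0.34 -0.21] w 0.5992309938956946 j [-0.026 -0.301 -0.153  2.12  -0.143  0.781  1.528] lean 31.2
head 5.71 crestS [-46.9  -5.1 287.3]
0.84 32 0.92 23 0.95 18 0.99 31 0.85 22 0.84 19 origin 219 94
```

View pics/m11.png

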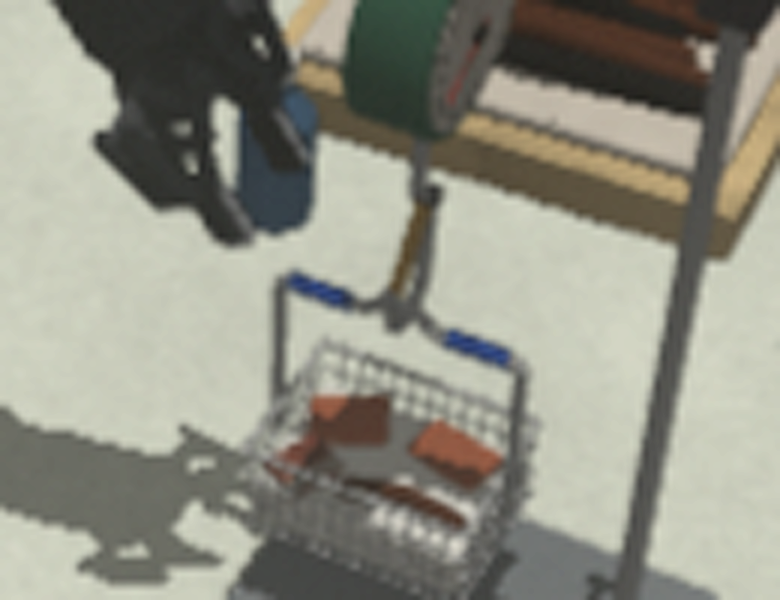

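The gripper is clear, the basket hangs still and level (frame differences are only noise), and the latch is closed.

```bash
python3 -c "
from h import *
print(hand_in())"
```

```text
the job is handed in; nothing more can be done
None
```

The silver basket is hanging in the scale's hook by the raised middle of its handle, and I handed the job in at about 29 s. The hand-in gave no verdict.

**How it went:**
- **Tool lean:** The move commands have no tilt, so I pushed the arm against its reach limits until the tool leaned back about 31°, a little short of the 35° advised. It cleared the housing and cross rod.
- **Grip and carry:** I gripped the near blue sleeve, lifted the basket past the sprayer nozzle, turned it to the scale and pressed the handle in past the latch.
- **Weighing:** I lowered it until the wrist felt about 0 N vertically. By my estimate the hook is drawn down about 39 mm, so the basket weighs roughly 0.4 kg. Then I eased the grip and opened.

**Last checks:** The final picture shows the basket level, the hook midway between the sleeves, the latch closed and the gripper clear. Six frames in a row differed only by noise. I did not measure the bottles and jar again at the end, but the arm and basket kept clear of them.

**What disagreed:**
- My first estimate of the hook's position was about 8 mm off along the handle, so the hook came down on the slope of the raised part. I slid the basket 9 mm back under load.
- Side forces of 2–3 N remained from friction. I eased them to under 1 N on average, with a brief reading of about 1.7 N, before letting go.
- Joint 2 touched its range limit several times, reading about -0.301 against -0.3. The arm did not stop or report a fault.

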